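Turn the finished part's status flag to green

TASK

The orange bottom-bracket shell is finished, so turn the status flag of the tray it stands in: push the flag gently with a fingertip, without pinching it, over its pivot by a half turn until it lies flat on the other side, green face up. Pressing down on its black thumb tab raises the flag. Leave the other flag red, and do not move or pick up anything else.

Things in the scene. Friction and masses are not known exactly. Their poses are not given: they have to be found in the camera images.
- flag_shell (a joint): hinge of the two-faced status flag of the tray with the orange shell, the one to turn. Radians: 0 = flat on the rest posts on the stand's +y side, red face up; 1.57 = upright; 3.14 = turned over, flat on the posts on the -y side, green face up. Starts at 0 to 0.25. Stiff: it stays wherever it is left (0.025 N m of friction), so it must be pushed all the way.
- shell_pivot (a point): middle of the hinge axis of the stand with the orange shell, 75 mm above the table. Axes: x along the hinge axis, towards the tray; y to the side where the red flag lies; z up. Fixed stand: steel foot 90 (x) by 190 (y) by 8 mm; two cheeks 6 mm thick at x = +-38 mm, 22 mm long in y, up to 8 mm above the axis; 8 mm rest posts at x = +-24, y = +-70 mm, tops 3.5 mm below the axis.
- shell_flag_end (a point): middle of the free end of the flag to be turned, moves with it. The flag is a plate 60 mm wide along the hinge, from 3 to 85 mm out from the axis, 7 mm thick with the axis in its mid-plane, one face red, the other green, each framed by a 4 mm white border. This point is 85 mm from the axis.
- shell_tab_end (a point): middle of the outer end of that flag's black thumb tab, 43 mm from the axis, moves with it. The tab, 28 mm wide and 7 mm thick, continues the flag's plane on the other side of the axis: pressed down between the cheeks it swings the flag up.
- flag_ring (a joint): hinge of the two-faced status flag of the tray with the chainring, to be left alone. Radians: 0 = flat on the rest posts on the stand's +y side, red face up; 1.57 = upright; 3.14 = turned over, flat on the posts on the -y side, green face up. Starts at 0 to 0.1. Stiff: it stays wherever it is left (0.025 N m of friction), so it must be pushed all the way.
- ring_pivot (a point): the same point and axes of the other, identical stand, whose tray holds the chainring
- ring_flag_end (a point): middle of the free end of the other flag, 85 mm from its axis
- shell: orange bottom-bracket shell: upright tube 42 mm across, 70 mm high, loose in the blue tray (130 mm square, 22 mm high, centre 135 mm along x from the pivot) of its stand; origin at its underside
- chainring: flat aluminium chainring about 98 mm across, 5 mm thick, lying loose in the other blue tray; origin at its underside
- mug: blue ceramic mug, 80 mm across, 90 mm high, bystander; origin at its underside
- bottle: green plastic bottle, 64 mm across, 180 mm high, bystander; origin at its underside
- tape: roll of yellow tape lying flat, 100 mm across, 25 mm high, bystander; origin at its underside
- wrench: steel wrench lying on the bench, bystander; origin at its underside
- offcut: steel bar offcut standing upright, 36 mm across, 120 mm high, bystander; origin at its underside

How it is judged:
By the outcome, as a careful person would: the job done as asked, in the order asked, and still so for the second after the job is handed in, with the robot touching nothing.
It also fails if it takes over 48 s, if anything falls off the work surface, if the arm or the gripper's body presses on something with over 40 N, if the wrist force passes 120 N, or if a joint passes its speed limit or range.

ROBOT

A 7-joint arm with a two-finger parallel gripper is mounted at the origin on the work surface. World frame = base frame: x ahead of the robot, y to its left, z up, the work surface at z = 0. Lengths are in m, angles in rad, forces in N, time in s.
With the tool pointing down it reaches from about 0.35 to 0.9 m from the base axis. Payload 8.1 kg.
Tool frame: the origin (TCP) lies on the centre line of the jaws, within the pads' length; the fingertips stand 17 mm ahead of it and the grasp point (between the pads) lies 2 mm behind it; z points along the fingers, y is the direction in which the jaws open and shut (so a half turn about z gives the same grasp; the last joint's range is limited). The gripper opens to 92 mm and grips with 3 to 60 N. Pads are 19 mm wide; open, the fingers measure 130 mm over their backs; the gripper's body (75 mm by 190 mm) begins 47 mm behind the grasp point.
Start: joints at [-1.426, 0.434, 0.025, 1.573, -0.012, 1.134, -0.075], TCP at [0.153, 0.606, 0.244] pointing down, gripper open.
Joint ranges: [-2.62, 2.62], [-0.44, 2.09], [-1.27, 1.32], [0.08, 2.57], [-1.32, 4.46], [0.12, 2], [-2.74, 2.74]. Speed limits (rad/s): [2.22, 2.22, 3.01, 3.01, 3.14, 3.14, 3.14].

INTERFACE

Orientations are given as a rotation vector (axis times angle).
In Python, from cell import arm, imaging, job gives the robot as it stands.
- The arm moves only by the tool jog_arm, never from a script. Its argument "moves" is a list of rows, each an object with "fingers": the closure, from -1 (fully open) to 1 (shut); "xyz": the shift along the tool's x, y, z in cm, a list of three; "angular": the turn, a rotation vector about the tool's x, y, z in rad, a list of three. In form: [{"fingers": fingers, "xyz": [dx, dy, dz], "angular": [ax, ay, az]}, ...]. A call has 1 to 12 rows; each row is the pose to reach, as a shift and turn from the pose commanded when the call began, along the tool's axes at that moment; what a row does not reach only later rows make up. A row lasts 1/8 s, in which the tool goes at most 62.5 mm and 10.7 degrees, less where a joint would pass 70% of its speed; a pose out of reach is approached as far as the arm can. A call with a gripper value outside its range is refused whole. The fingers move at their own pace and stop on an object; "grip_force" is the grip in N (left out, the last holds). Time passes only in rows, so rows that repeat a pose let the fingers close. It gives the time, the measured TCP pose, the force and the opening at its end, in the units of the state.
- arm.observe(): the state, without advancing time (a new reading comes with each control period).
- imaging.get_image(name): name is "scene" or "top" or "wrist"; returns the picture (400x640x3 uint8, red, green, blue); there is no depth.
- imaging.camera_params(name): a dict with "fx", "fy", "cx", "cy" (pixels), "rvec" (rotation vector, rad) and "tvec" (3), from world to camera coordinates, as OpenCV has them; the wrist camera has in their place "hand_eye" (4x4, takes a point from camera to tool coordinates, whose origin is the TCP and whose axes are the flange's). Camera axes: x right, y down, z forward; pixel columns grow to the right and rows downward; lengths in m; the calibration is good to about 2 mm. A picture is of the moment at which its call begins: read the wrist's pose just before it. camera_params takes no time and is no camera call.
- job.sign_off(): hands the job in, once; it reports no verdict.
The state is a dict: "clock": time; "joints": joint angles; "dq": joint speeds; "joint_efforts": joint torques, N m; "position": TCP position; "ee_rot": TCP orientation; "force": force on the tool from outside, world axes, zero at the start; "ft_torque": the same for the moment, N m; "width": opening from 0.0 (shut) to 1.0 (fully open).
Only numpy, scipy, OpenCV 4.12 (cv2) and the standard library are available. Lean on these libraries where they do the work, as an engineer would, in place of code of your own. Each camera call takes 0.05 s, during which the arm holds its last target. There are 200 camera calls.

## Working session

There is one attempt and no reset: what is moved stays moved. The work goes in short steps, Python scripts to look and compute and a tool call to move; the robot and the scene stay as the last step left them, time stands still between calls to the robot, and variables do not carry over. Pictures are saved under pics/ and viewed, about 8 in all and at most 12, crops included, and the job is handed in when it is done.

Besides the shell and the picture viewer there is one more tool, called after "Emit:" as name([rows], argument=value, ...), one row to a line, values as JSON. jog_arm: Moves the arm, as the interface text tells. Its arguments: {"type":"object","properties":{"moves":{"type":"array"},"grip_force":{"type":"number"}},"required":["moves"]}

```bash
mkdir -p pics
python3 - <<'E'
from cell import arm, imaging
import cv2
print(arm.observe())
for n in ("scene","top"):
    cv2.imwrite(f"pics/{n}0.png",imaging.get_image(n)[:,:,::-1]); print(n,imaging.camera_params(n))
print(imaging.camera_params("wrist"))
a=[cv2.imread(f"pics/{n}0.png") for n in("scene","top")]
E
```

```text
{'clock': 0.0, 'joints': array([-1.42560287,  0.43521559,  0.02501173,  1.5740929 , -0.01160703,
        1.13399453, -0.07510148]), 'dq': array([-0.00085163, -0.00022639,  0.00058525, -0.00071053,  0.0004116 ,
        0.0009028 , -0.00052152]), 'joint_efforts': array([ 1.83038424e-03, -6.67862821e+01,  9.86196287e-01, -3.14447844e+01,
       -6.02817675e-02,  4.32719069e-02,  1.50455844e-04]), 'position': array([0.15324538, 0.60542506, 0.24295162]), 'ee_rot': array([-3.88403213e-01, -3.11744751e+00,  2.45755518e-03]), 'force': array([ 0.03779403, -0.01472078,  0.15243567]), 'ft_torque': array([-0.0094233 , -0.02052918,  0.01522924]), 'width': 1.0029453551365828}
scene {'fx': 505.09610118030434, 'fy': 505.09610118030434, 'cx': 309.6428843780899, 'cy': 197.12291311765216, 'rvec': array([ 0.98771214,  2.56572306, -0.94406756]), 'tvec': array([ 0.43666196, -0.23813742,  2.14658299])}
top {'fx': 385.56995699420105, 'fy': 385.56995699420105, 'cx': 314.34727899322377, 'cy': 199.17903368160475, 'rvec': array([ 2.13605364, -2.15457705,  0.18113048]), 'tvec': array([-0.00114039,  0.57423415,  1.03141113])}
{'fx': 321.2482176456701, 'fy': 321.2482176456701, 'cx': 320.4007265210005, 'cy': 202.95567340547734, 'hand_eye': array([[-8.62696364e-04, -9.56224491e-01, -2.92632840e-01,
         7.92683745e-02],
       [ 9.99999621e-01, -8.59165702e-04, -1.40588293e-04,
         7.63868791e-05],
       [-1.16986131e-04, -2.92632851e-01,  9.56224870e-01,
        -1.42686743e-01],
       [ 0.00000000e+00,  0.00000000e+00,  0.00000000e+00,
         1.00000000e+00]])}
```

View pics/scene0.png

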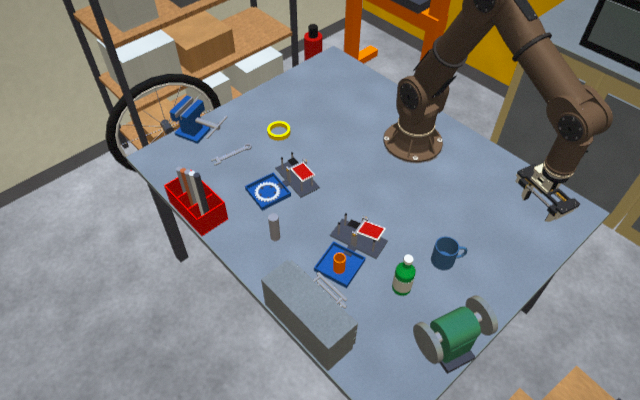

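View pics/top0.png

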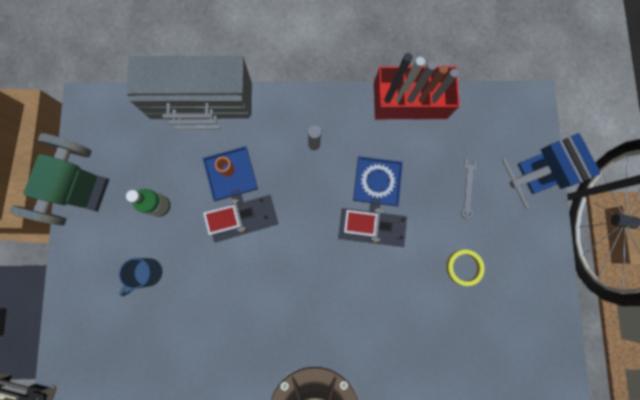

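The scene view shows the shell's stand at about (358,235), next to the tray with the orange shell. The top view shows its flag at (222,220) and tray at (230,173). The ring's stand is at (372,226), with the bottle on the +y side at (150,202).

```bash
cat > h.py <<'E'
import numpy as np, cv2
from scipy.spatial.transform import Rotation as R
from cell import arm, imaging
def cam(n,st=None):
    p=imaging.camera_params(n); K=(p["fx"],p["fy"],p["cx"],p["cy"])
    if n!="wrist":
        M=R.from_rotvec(p["rvec"]).as_matrix(); return K,M.T,-M.T@p["tvec"]
    T=R.from_rotvec(st["ee_rot"]).as_matrix(); H=p["hand_eye"]
    return K,T@H[:3,:3],T@H[:3,3]+st["position"]
def plane(c,px,z):
    K,A,o=c; px=np.atleast_2d(px).astype(float)
    d=np.c_[(px[:,0]-K[2])/K[0],(px[:,1]-K[3])/K[1],np.ones(len(px))]@A.T
    return o+d*((z-o[2])/d[:,2])[:,None]
def proj(c,P):
    K,A,o=c; q=(np.atleast_2d(P)-o)@A; return np.c_[q[:,0]/q[:,2]*K[0]+K[2],q[:,1]/q[:,2]*K[1]+K[3]]
def blobs(img,lo,hi,amin):
    h=cv2.cvtColor(img,cv2.COLOR_RGB2HSV); m=cv2.inRange(h,np.array(lo),np.array(hi))
    if lo[0]==0: m|=cv2.inRange(h,np.array([174,lo[1],lo[2]]),np.array([180,255,255]))
    return [c for c in cv2.findContours(m,cv2.RETR_EXTERNAL,cv2.CHAIN_APPROX_NONE)[0] if cv2.contourArea(c)>amin]
E
python3 - <<'E'
from h import *
im=cv2.imread("pics/top0.png")[:,:,::-1].copy(); c=cam("top")
print("cam",c[2].round(3))
for nm,lo,hi,z in(("red",(0,150,90),(5,255,255),.08),("blue",(104,150,60),(120,255,255),.022),("orange",(6,120,90),(16,255,255),.07),("green",(50,120,30),(80,255,200),.1),("dark",(0,0,0),(180,110,78),.008)):
    for k in blobs(im,lo,hi,150):
        r=cv2.minAreaRect(k)
        if not(130<r[0][0]<440 and 120<r[0][1]<260): continue
        w=plane(c,cv2.boxPoints(r),z)[:,:2]
        print(nm,np.round(r[0]),"ctr",w.mean(0).round(3),"sides",np.linalg.norm(w[1]-w[0]).round(3),np.linalg.norm(w[2]-w[1]).round(3),"corners",w.round(3).tolist())
E
```

```text
cam [0.406 0.007 1.108]
red [360. 223.] ctr [ 0.504 -0.128] sides 0.042 0.064 corners [[0.487, -0.094], [0.529, -0.099], [0.521, -0.163], [0.48, -0.157]]
red [221. 219.] ctr [0.516 0.244] sides 0.066 0.042 corners [[0.529, 0.281], [0.545, 0.218], [0.504, 0.207], [0.488, 0.27]]
blue [378. 180.] ctr [ 0.631 -0.189] sides 0.055 0.056 corners [[0.659, -0.162], [0.659, -0.217], [0.603, -0.215], [0.603, -0.161]]
blue [378. 181.] ctr [ 0.63  -0.189] sides 0.124 0.127 corners [[0.577, -0.118], [0.7, -0.136], [0.683, -0.262], [0.561, -0.242]]
blue [230. 173.] ctr [0.656 0.236] sides 0.126 0.125 corners [[0.698, 0.315], [0.733, 0.194], [0.612, 0.159], [0.579, 0.278]]
orange [224. 166.] ctr [0.665 0.242] sides 0.035 0.052 corners [[0.671, 0.273], [0.696, 0.249], [0.659, 0.212], [0.634, 0.236]]
green [147. 201.] ctr [0.564 0.436] sides 0.056 0.055 corners [[0.549, 0.472], [0.601, 0.451], [0.578, 0.401], [0.526, 0.422]]
dark [392. 225.] ctr [ 0.504 -0.227] sides 0.051 0.073 corners [[0.483, -0.188], [0.533, -0.194], [0.526, -0.267], [0.476, -0.26]]
dark [360. 223.] ctr [ 0.511 -0.138] sides 0.053 0.078 corners [[0.49, -0.096], [0.543, -0.104], [0.532, -0.181], [0.479, -0.172]]
dark [221. 219.] ctr [0.524 0.261] sides 0.078 0.053 corners [[0.541, 0.306], [0.559, 0.23], [0.508, 0.216], [0.489, 0.291]]
dark [254. 210.] ctr [0.551 0.166] sides 0.1 0.112 corners [[0.593, 0.229], [0.618, 0.132], [0.509, 0.104], [0.485, 0.2]]
```

Two independent estimates agree to about 2 mm. The tray gives a pivot at (0.526,0.200), the flag gives (0.528,0.202), and the stand yaw is about 15.5°. Next I move above the stand with the tool's y axis along the hinge and the fingers shut, and look with the wrist camera.

Emit:
jog_arm([
  {"fingers":1,"xyz":[-9,-6,0],"angular":[0,0,0.17]},
  {"fingers":1,"xyz":[-14,-9,0],"angular":[0,0,0.34]},
  {"fingers":1,"xyz":[-19,-12.3,0],"angular":[0,0,0.5]},
  {"fingers":1,"xyz":[-24,-15.6,0],"angular":[0,0,0.65]},
  {"fingers":1,"xyz":[-29,-19,0],"angular":[0,0,0.8]},
  {"fingers":1,"xyz":[-34,-22,0],"angular":[0,0,0.95]},
  {"fingers":1,"xyz":[-39,-25.4,0],"angular":[0,0,1.05]},
  {"fingers":1,"xyz":[-44,-28.6,0],"angular":[0,0,1.05]},
  {"fingers":1,"xyz":[-46.2,-30.1,0],"angular":[0,0,1.05]},
  {"fingers":1,"xyz":[-46.2,-30.1,0],"angular":[0,0,1.05]},
  {"fingers":1,"xyz":[-46.2,-30.1,0],"angular":[0,0,1.05]},
  {"fingers":1,"xyz":[-46.2,-30.1,0],"angular":[0,0,1.05]},
])

```text
clock: 1.6
position: [0.5264, 0.2022, 0.2435]
ee_rot: [-1.895, -2.505, 0.0]
force: [0.4, 0.2, -0.2]
width: 0.004
```

Run:
```python
from h import *
st=arm.observe(); im=imaging.get_image("wrist"); c=cam("wrist",st)
cv2.imwrite("pics/w1.png",im[:,:,::-1]); np.savez("w1.npz",**{k:st[k] for k in("position","ee_rot")})
print(st["clock"],st["position"],R.from_rotvec(st["ee_rot"]).as_matrix().round(3),st["dq"].round(3),st["width"])
for nm,lo,hi,z in(("red",(0,150,90),(5,255,255),.08),("blue",(104,150,60),(120,255,255),.022)):
    for k in blobs(im,lo,hi,800):
        r=cv2.minAreaRect(k); q=cv2.approxPolyDP(k,.03*cv2.arcLength(k,True),True)[:,0]
        w=plane(c,q,z)[:,:2]
        print(nm,np.round(r[0]),q.tolist(),w.round(4).tolist())
```

```text
1.6 [0.52638205 0.20224076 0.24350991] [[-0.272  0.962 -0.001]
 [ 0.962  0.272  0.   ]
 [ 0.001 -0.001 -1.   ]] [-0.004 -0.004  0.003 -0.002  0.001 -0.     0.002] 0.004390300840462909
red [324. 146.] [[296, 108], [298, 184], [349, 185], [353, 108]] [[0.4841, 0.2699], [0.5038, 0.2013], [0.5521, 0.2139], [0.5342, 0.284]]
blue [442. 176.] [[384, 121], [381, 230], [487, 231], [506, 122]] [[0.5767, 0.2812], [0.6152, 0.1584], [0.7398, 0.1921], [0.7062, 0.3165]]
```

View pics/w1.png

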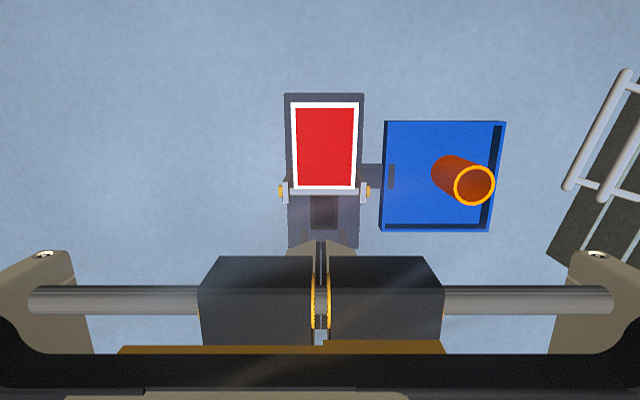

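The wrist view shows the flag slightly raised, with its red face at (296–353, 108–185). The hinge is near row 190 and the tab is at (323,212). The pivot comes out at (0.5295, 0.2013) with a yaw of 15.2°, which agrees with the top view. I now press the tab down.

Emit:
jog_arm([
  {"fingers":1,"xyz":[-3.1,0.3,3],"angular":[0,0,0.01]},
  {"fingers":1,"xyz":[-3.1,0.3,8],"angular":[0,0,0.01]},
  {"fingers":1,"xyz":[-3.1,0.3,12],"angular":[0,0,0.01]},
  {"fingers":1,"xyz":[-3.1,0.3,14],"angular":[0,0,0.01]},
  {"fingers":1,"xyz":[-3.1,0.3,14.8],"angular":[0,0,0.01]},
  {"fingers":1,"xyz":[-3.1,0.3,15.3],"angular":[0,0,0.01]},
  {"fingers":1,"xyz":[-3.1,0.3,15.8],"angular":[0,0,0.01]},
  {"fingers":1,"xyz":[-3.1,0.3,16.3],"angular":[0,0,0.01]},
  {"fingers":1,"xyz":[-3.1,0.3,16.8],"angular":[0,0,0.01]},
  {"fingers":1,"xyz":[-3.0,0.3,17.2],"angular":[0,0,0.01]},
  {"fingers":1,"xyz":[-3.0,0.3,17.3],"angular":[0,0,0.01]},
  {"fingers":1,"xyz":[-3.0,0.3,17.3],"angular":[0,0,0.01]},
])

```text
clock: 3.15
position: [0.5382, 0.1726, 0.0706]
ee_rot: [-1.911, -2.493, 0.0]
force: [0.4, -0.7, -0.4]
width: 0.006
```

Run:
```python
from h import *
st=arm.observe(); print(st["clock"],st["position"],st["force"].round(2),st["ft_torque"].round(2))
im=imaging.get_image("scene")[190:270,300:430]
cv2.imwrite("pics/s2.png",cv2.resize(im,None,fx=5,fy=5,interpolation=cv2.INTER_CUBIC)[:,:,::-1])
```

```text
3.15 [0.53820928 0.17260623 0.07059628] [ 0.41 -0.69 -0.38] [-0.12  0.05  0.02]
```

View pics/s2.png

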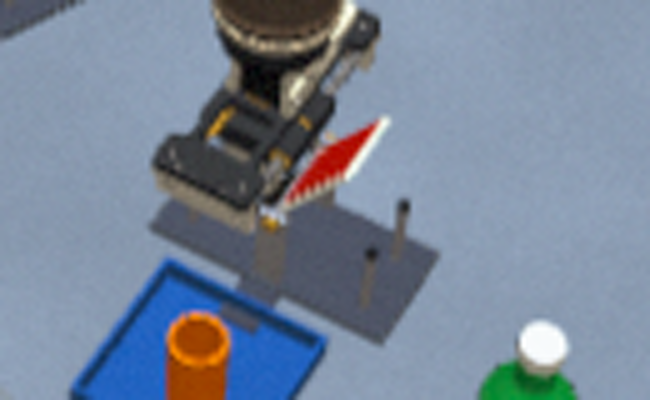

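The flag now stands at about 50–55°, with its white end at crop pixel (385,120), and the force was low. I lift clear, cross over to the +y side and lower the fingertip behind the flag.

Emit:
jog_arm([
  {"fingers":1,"xyz":[-0.3,0,-4],"angular":[0,0,0]},
  {"fingers":1,"xyz":[-0.3,0,-9],"angular":[0,0,0]},
  {"fingers":1,"xyz":[-0.3,0,-14],"angular":[0,0,0]},
  {"fingers":1,"xyz":[0,0,-15.5],"angular":[0,0,0]},
  {"fingers":1,"xyz":[4,0,-15.5],"angular":[0,0,0]},
  {"fingers":1,"xyz":[8,0,-15.5],"angular":[0,0,0]},
  {"fingers":1,"xyz":[11.5,0,-15.5],"angular":[0,0,0]},
  {"fingers":1,"xyz":[11.5,0,-15.5],"angular":[0,0,0]},
  {"fingers":1,"xyz":[11.5,0,-12],"angular":[0,0,0]},
  {"fingers":1,"xyz":[11.5,0,-8],"angular":[0,0,0]},
  {"fingers":1,"xyz":[11.5,0,-6],"angular":[0,0,0]},
  {"fingers":1,"xyz":[11.5,0,-6],"angular":[0,0,0]},
])

```text
clock: 4.7
position: [0.5074, 0.2821, 0.1289]
ee_rot: [-1.912, -2.492, 0.007]
force: [-0.6, -0.1, -0.4]
width: 0.008
```

Run:
```python
from h import *
st=arm.observe(); print(st["clock"],st["position"],st["force"].round(2))
a=np.radians(15.2); d=st["position"]-[.5295,.2013,.075]
print("stand x,y,z mm of tip",1e3*np.array([d[0]*np.cos(a)+d[1]*np.sin(a),-d[0]*np.sin(a)+d[1]*np.cos(a),d[2]-.017]).round(4))
im=imaging.get_image("scene")[170:270,300:430]
cv2.imwrite("pics/s3.png",cv2.resize(im,None,fx=5,fy=5,interpolation=cv2.INTER_CUBIC)[:,:,::-1])
```

```text
4.7 [0.50742077 0.28210891 0.12890205] [-0.61 -0.12 -0.36]
stand x,y,z mm of tip [-0.1 83.8 36.9]
```

View pics/s3.png

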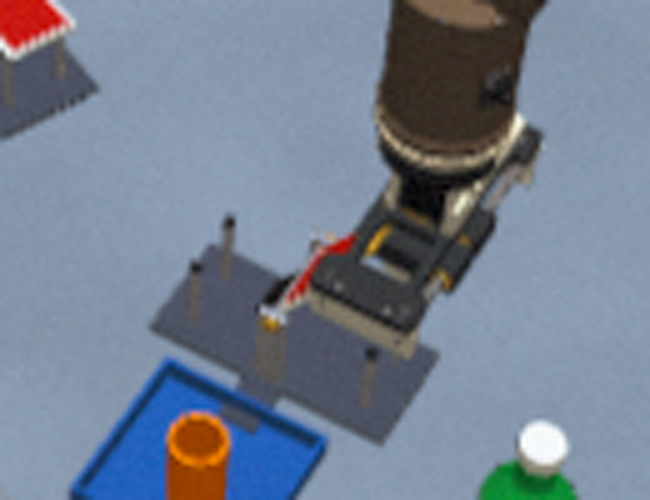

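The fingertip sits behind the flag at y = +84 mm, 37 mm above the axis, and the flag is still at about 55°. I push it over the top.

Emit:
jog_arm([
  {"fingers":1,"xyz":[-1,0,0],"angular":[0,0,0]},
  {"fingers":1,"xyz":[-1.8,0,0],"angular":[0,0,0]},
  {"fingers":1,"xyz":[-2.6,0,0],"angular":[0,0,0]},
  {"fingers":1,"xyz":[-3.5,0,0],"angular":[0,0,0]},
  {"fingers":1,"xyz":[-4.4,0,0],"angular":[0,0,0]},
  {"fingers":1,"xyz":[-5.3,0,0],"angular":[0,0,0]},
  {"fingers":1,"xyz":[-6.2,0,0],"angular":[0,0,0]},
  {"fingers":1,"xyz":[-7.1,0,0],"angular":[0,0,0]},
  {"fingers":1,"xyz":[-7.8,0,0],"angular":[0,0,0]},
  {"fingers":1,"xyz":[-8.5,0,0],"angular":[0,0,0]},
  {"fingers":1,"xyz":[-9.2,0,0],"angular":[0,0,0]},
  {"fingers":1,"xyz":[-9.2,0,0],"angular":[0,0,0]},
])

```text
clock: 6.25
position: [0.5326, 0.1941, 0.1308]
ee_rot: [1.912, 2.492, -0.0]
force: [0.9, -0.9, -0.8]
width: 0.003
```

Run:
```python
from h import *
st=arm.observe(); print(st["clock"],st["position"],st["force"].round(2))
a=np.radians(15.2); d=st["position"]-[.5295,.2013,.075]
print("stand x,y,z mm of tip",1e3*np.array([d[0]*np.cos(a)+d[1]*np.sin(a),-d[0]*np.sin(a)+d[1]*np.cos(a),d[2]-.017]).round(4))
im=imaging.get_image("scene")[170:270,300:430]
cv2.imwrite("pics/s4.png",cv2.resize(im,None,fx=5,fy=5,interpolation=cv2.INTER_CUBIC)[:,:,::-1])
```

```text
6.25 [0.53255261 0.19406019 0.1307555 ] [ 0.85 -0.93 -0.84]
stand x,y,z mm of tip [ 1.  -7.8 38.8]
```

View pics/s4.png

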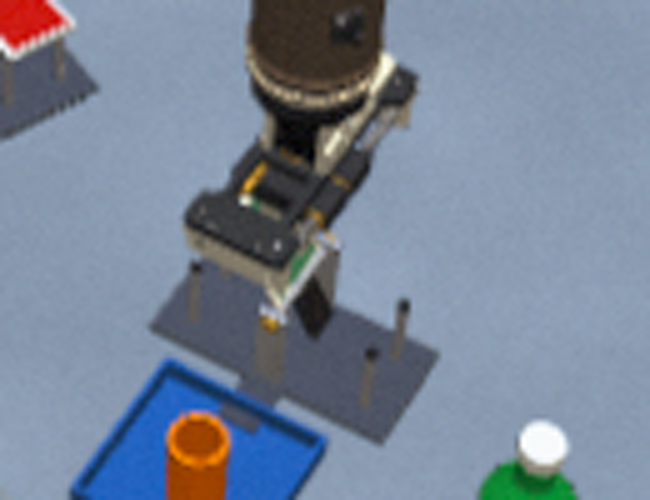

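The flag is past vertical, with green showing at crop (300,258), and the force is about 1 N. I follow it down along the arc.

Emit:
jog_arm([
  {"fingers":1,"xyz":[-0.7,0,0],"angular":[0,0,0]},
  {"fingers":1,"xyz":[-1.4,0,0.2],"angular":[0,0,0]},
  {"fingers":1,"xyz":[-2.0,0,0.5],"angular":[0,0,0]},
  {"fingers":1,"xyz":[-2.6,0,0.9],"angular":[0,0,0]},
  {"fingers":1,"xyz":[-3.1,0,1.5],"angular":[0,0,0]},
  {"fingers":1,"xyz":[-3.5,0,2.1],"angular":[0,0,0]},
  {"fingers":1,"xyz":[-3.9,0,2.6],"angular":[0,0,0]},
  {"fingers":1,"xyz":[-4.3,0,3.0],"angular":[0,0,0]},
  {"fingers":1,"xyz":[-4.7,0,3.2],"angular":[0,0,0]},
  {"fingers":1,"xyz":[-5.0,0,3.3],"angular":[0,0,0]},
  {"fingers":1,"xyz":[-5.0,0,3.4],"angular":[0,0,0]},
  {"fingers":1,"xyz":[-5.0,0,3.4],"angular":[0,0,0]},
])

```text
clock: 7.8
position: [0.5453, 0.1468, 0.0968]
ee_rot: [-1.911, -2.494, -0.0]
force: [-0.2, -0.3, -0.6]
width: 0.002
```

Run:
```python
from h import *
st=arm.observe(); print(st["clock"],st["position"],st["force"].round(2))
a=np.radians(15.2); d=st["position"]-[.5295,.2013,.075]
print("stand x,y,z mm of tip",1e3*np.array([d[0]*np.cos(a)+d[1]*np.sin(a),-d[0]*np.sin(a)+d[1]*np.cos(a),d[2]-.017]).round(4))
```

```text
7.8 [0.54532585 0.14677001 0.09675042] [-0.22 -0.31 -0.64]
stand x,y,z mm of tip [  1.  -56.8   4.8]
```

Emit:
jog_arm([
  {"fingers":1,"xyz":[-0.3,0,0.05],"angular":[0,0,0]},
  {"fingers":1,"xyz":[-0.5,0,0.1],"angular":[0,0,0]},
  {"fingers":1,"xyz":[-0.5,0,0.15],"angular":[0,0,0]},
  {"fingers":1,"xyz":[-0.5,0,0.15],"angular":[0,0,0]},
])

```text
clock: 8.3
position: [0.5468, 0.1416, 0.0957]
ee_rot: [1.911, 2.493, 0.001]
force: [-1.7, -0.0, 6.1]
width: 0.005
```

An upward force of 6 N at about 3.7 mm above the axis, where the flat flag's top face should be at 3.5 mm, means it rests on the posts. I lift off and look.

Emit:
jog_arm([
  {"fingers":1,"xyz":[0,0,-2],"angular":[0,0,0]},
  {"fingers":1,"xyz":[0,0,-6],"angular":[0,0,0]},
  {"fingers":1,"xyz":[0,0,-11],"angular":[0,0,0]},
  {"fingers":1,"xyz":[-3,0,-15],"angular":[0,0,0]},
  {"fingers":1,"xyz":[-8,0,-15],"angular":[0,0,0]},
  {"fingers":1,"xyz":[-13,0,-15],"angular":[0,0,0]},
  {"fingers":1,"xyz":[-13,0,-15],"angular":[0,0,0]},
  {"fingers":1,"xyz":[-13,0,-15],"angular":[0,0,0]},
])

```text
clock: 9.3
position: [0.5802, 0.0166, 0.245]
ee_rot: [-1.911, -2.493, -0.0]
force: [0.5, 0.7, -0.3]
width: 0.002
```

Run:
```python
from h import *
st=arm.observe(); print(st["clock"],st["position"],st["force"].round(2))
im=imaging.get_image("scene")
W=imaging.get_image("wrist"); c=cam("wrist",st)
for k in blobs(W,(45,100,40),(85,255,255),600):
    q=cv2.approxPolyDP(k,.03*cv2.arcLength(k,True),True)[:,0]; w=plane(c,q,.0785)[:,:2]
    a=np.radians(15.2); d=w-[.5295,.2013]
    print("green corners stand mm",np.c_[d@[np.cos(a),np.sin(a)],d@[-np.sin(a),np.cos(a)]].round(4).tolist())
a=cv2.resize(im[140:300,220:440],(640,465),interpolation=cv2.INTER_CUBIC)
cv2.imwrite("pics/s5.png",a[:,:,::-1]); cv2.imwrite("pics/w5.png",W[:,:,::-1])
```

```text
9.3 [0.58022409 0.01659122 0.24499292] [ 0.54  0.73 -0.26]
green corners stand mm [[-0.0246, -0.0275], [-0.0245, -0.0815], [0.0264, -0.0817], [0.026, -0.0277]]
```

View pics/s5.png

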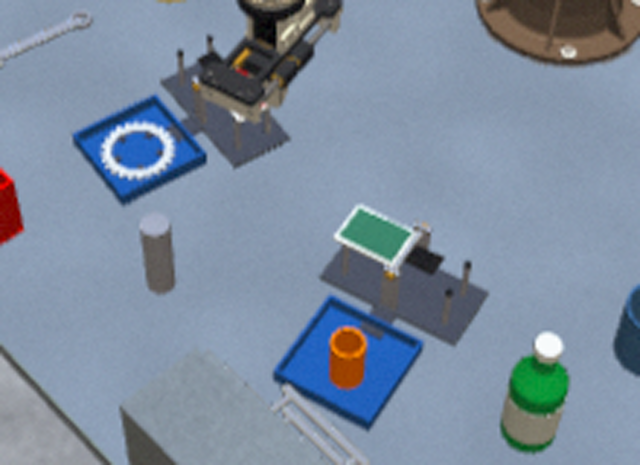

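View pics/w5.png

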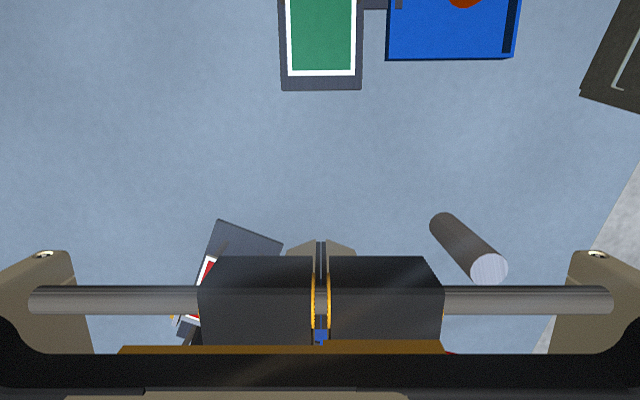

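The scene view shows the flag green and flat on the -y posts at (375,235). The wrist view puts its green outer edge at 81.6 mm (nominal 81), with parallel sides. The ring flag still shows red, and the arm touches nothing.

```bash
python3 -c "
from cell import job; print(job.sign_off())"
```

```text
the job is handed in; nothing more can be done
None
```

The orange shell's flag is turned over: it lies flat on the -y posts, green face up, and the job is handed in at about 9.4 s of robot time. With the fingers shut, I pressed the black thumb tab to raise the flag to about 55°. I then pushed it over the top with the fingertip and followed it down onto the posts, without pinching it.

**Last checks on the flag:**
- A light final press gave 6 N upward with the fingertip 3.7 mm above the axis. The flag's top face should be at 3.5 mm when flat.
- In the wrist view its green face ended 81.6 mm from the pivot (81 mm expected), with parallel sides.

**Other things:**
- The shell, chainring, offcut and bottle looked undisturbed in the last scene view. I did not re-measure them or check every bystander.
- The other flag still shows red in the last wrist view, though the gripper partly hid it, so I did not measure its angle again.
- The arm ended well above everything and touching nothing.

No check failed or disagreed.

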